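# Knock a stuck embossing stamp out of its die holder

### The job

The brass stamp is stuck in the steel die holder on the green stand. Take the yellow-handled drift from the wooden punch block, push the stamp out from above through the hole in the holder's top so that it drops into the red catch tray underneath, and stand the drift upright, fully home, in the empty hole of the punch block. Then draw the catch tray right out to its stop with the stamp lying in it; leave everything else where it is.

Things in the scene. Friction and masses are not known exactly. Their poses are not given: they have to be found in the camera images.
- stand: knock-out stand with the die holder on top, fixed to the bench: footprint 84 x 76 mm (x, y), 92 mm high, open below at both y ends. Origin: centre of its underside on the bench; z up; the catch tray slides out along its -y. The top plate is steel, 8 mm thick; under it a pocket (32 mm square, open downwards) holds the stamp
- access_hole (a point): centre of the mouth of the round vertical access hole (16 mm wide, 8 mm deep, rim slightly chamfered) in the middle of the stand's top face, 92 mm above the bench; axes as the stand's
- stamp: brass stamp, a block 30 x 30 x 18 mm, 0.12 kg; origin: centre of its underside. At the start it is caught in the pocket with its underside 65 mm and its top 83 mm above the bench, centred under the access hole. Two sprung catches hold it: a push of about 8 to 18 N on its top forces it down; it comes free and drops once its top is below about 58 mm above the bench (34 mm below the mouth of the access hole)
- stamp_center (a point): centre of the stamp block
- drift: drift (push-out tool), standing upright: steel shaft 9 mm across and 50 mm long, above it a round yellow handle 24 mm across and 45 mm long (95 mm overall, 0.1 kg). Origin: the lower tip of the shaft; z up along it. At the start it stands in one of the three holes of the punch block, the handle's shoulder resting on the block, tip 10 mm above the bench
- rack: wooden punch block, fixed: 180 x 50 x 60 mm (x, y, z), origin centre of its underside; three vertical through holes 16 mm wide in a row along its x at -60, 0 and +60 mm, mouths 60 mm above the bench. The drift and the two punches stand in them in any order; the hole the drift came from is the empty one
- rack_hole0 (a point): centre of the mouth of the punch block's hole at x = -60 mm
- rack_hole1 (a point): centre of the mouth of the middle hole
- rack_hole2 (a point): centre of the mouth of the hole at x = +60 mm
- tray (a joint): how far the red catch tray is drawn out along the stand's -y (m): 0 fully in, 0.08 at its stop; starts nearly closed; drag about 1 N, it stays where it is left
- tray_floor (a point): centre of the catch tray's inner floor, 10 mm above the bench; axes as the stand's. Inside, the tray is 48 x 68 mm (x, y) with walls 14 mm above the floor
- tray_handle (a point): top centre of the tray's handle, a black upright post 14 mm across on a red tongue in front of the tray (-y side, 36 mm out from the stand's face when closed); its top is 57 mm above the bench, the tongue's upper face 11 mm
- punch_a: steel shaft 9 mm across and 50 mm long with a round dark wooden handle 24 mm across and 45 mm long above it; stands in a hole of the punch block like the drift, origin at its lower tip, z up along it; a bystander
- punch_b: steel shaft 9 mm across and 50 mm long with a round pale wooden handle 24 mm across and 45 mm long above it; stands in a hole of the punch block like the drift, origin at its lower tip, z up along it; a bystander
- glue_tin: glue tin, 74 mm across, 85 mm high; loose bystander; origin: centre of its underside
- dye_bottle: amber dye bottle, 48 mm across, 140 mm high; loose bystander; origin: centre of its underside
- wax_jar: jar with metal lid, 64 mm across, 60 mm high; loose bystander; origin: centre of its underside
- rivet_dish: small steel dish, 84 mm across, 28 mm high; loose bystander; origin: centre of its underside
- hammer: hammer lying flat; loose bystander; origin: centre of its underside
- sole_block: pale wooden block 100 x 60 x 45 mm; loose bystander; origin: centre of its underside
There are look-alikes about, which are no part of the job. What is shaped like the drift but blue is not meant.

How it is judged:
By the outcome, as a careful person would: the job done as asked, in the order asked, and still so for the second after the job is handed in, with the robot touching nothing.
It also fails if it takes over 64 s, if anything falls off the work surface, if the arm or the gripper's body presses on something with over 40 N, if the wrist force passes 120 N, or if a joint passes its speed limit or range.

### The arm

A 6-joint arm with a two-finger parallel gripper is mounted at the origin on the work surface. World frame = base frame: x ahead of the robot, y to its left, z up, the work surface at z = 0. Lengths are in m, angles in rad, forces in N, time in s.
With the tool pointing down it reaches from about 0.3 to 0.775 m from the base axis. Payload 14.6 kg.
Tool frame: the origin (TCP) lies where the fingers leave the gripper's body, on its centre line; the fingertips stand 97 mm ahead of it and the grasp point (between the pads) lies 78 mm ahead of it (ctrl.finger_overhang is the distance from the TCP to the fingertips, in m); z points along the fingers, y is the direction in which the jaws open and shut (so a half turn about z gives the same grasp; the last joint's range is limited). The gripper opens to 94 mm and grips with 3 to 60 N. Pads are 16 mm wide; open, the fingers measure 119 mm over their backs; the gripper's body (75 mm by 177 mm) begins 78 mm behind the grasp point.
Start: joints at [-1.262, 0.3, 1.521, -0, 1.321, -0.067], TCP at [0.202, -0.512, 0.303] pointing down, gripper open.
Joint ranges: [-3.03, 3.03], [-0.79, 2.21], [0.23, 2.52], [-1.04, 4.18], [0, 3.07], [-2.55, 2.55]. Speed limits (rad/s): [2.22, 2.22, 2.57, 3.14, 3.14, 3.14].

### API

Orientations are given as [roll, pitch, yaw] about the fixed x, y, z axes, in that order (R = Rz(yaw) Ry(pitch) Rx(roll)).
In Python, from station import ctrl, imaging, hand_in gives the robot as it stands.
- The arm moves only by the shell command python3 -m pendant 'ROWS' [FORCE]. ROWS is JSON, a list of rows, each a list of 7 numbers: the shift along the tool's x, y, z normalised to -1 to 1, where 1 is 120 mm, then the turn, a rotation vector about the tool's x, y, z normalised to -1 to 1, where 1 is 30 degrees, then the closure, from -1 (fully open) to 1 (shut). A call has 1 to 10 rows; each row shifts and turns the commanded pose from where the row before left it, along the tool's axes as they then stand; what a row does not reach is not made up. A row lasts 1/12 s, in which the tool goes at most 41.7 mm and 7.16 degrees, less where a joint would pass 70% of its speed; a pose out of reach is approached as far as the arm can. A call with a number of a shift or a turn outside -1 to 1 is refused whole. A call with a gripper value outside its range is refused whole. The fingers move at their own pace and stop on an object; FORCE is the grip in N (left out, the last holds). Time passes only in rows, so rows that do not move let the fingers close. It gives the time, the measured TCP pose, the force and the opening at its end, in the units of the state.
- ctrl.get_obs(): the state, without advancing time (a new reading comes with each control period).
- imaging.camera(name): name is "scene" or "side" or "wrist"; returns a dict with "image" (400x640x3 uint8, red, green, blue), "mtx" (3x3 intrinsics, pixels), "rvec" (rotation vector, rad) and "tvec" (3), from world to camera coordinates, as OpenCV has them. Camera axes: x right, y down, z forward; pixel columns grow to the right and rows downward; lengths in m; the calibration is good to about 2 mm. A picture is of the moment at which its call begins. There is no depth.
- hand_in(): hands the job in, once; it reports no verdict.
The state is a dict: "time_s": time; "qpos": joint angles; "joint_vel": joint speeds; "tau": joint torques, N m; "ee_pos": TCP position; "eef_rot": TCP orientation; "force": force on the tool from outside, world axes, zero at the start; "moment": the same for the moment, N m; "grip_width": finger opening in m.
Only numpy, scipy, OpenCV 4.12 (cv2) and the standard library are available. Lean on these libraries where they do the work, as an engineer would, in place of code of your own. Each camera call takes 0.05 s, during which the arm holds its last target.

## Working session

There is one attempt and no reset: what is moved stays moved. The work goes in short steps, Python scripts to look and compute and a shell command to move; the robot and the scene stay as the last step left them, time stands still between calls to the robot, and variables do not carry over. Pictures are saved under pics/ and viewed, and the job is handed in when it is done.

```bash
ls; mkdir -p pics; python3 - <<'E'
from station import ctrl, imaging
import cv2,json
for n in ["scene","side","wrist"]:
    c=imaging.camera(n); cv2.imwrite(f"pics/{n}0.png",c["image"][:,:,::-1]); print(n,c["mtx"],c["rvec"],c["tvec"])
print(ctrl.get_obs(), ctrl.finger_overhang)
E
```

```text
pics
scene [[381.85216242   0.         313.62651198]
 [  0.         381.85216242 198.78232246]
 [  0.           0.           1.        ]] [ 1.95453404  1.06022012 -0.57251261] [-0.30584332 -0.19095723  1.60442586]
side [[396.60959471   0.         320.6149287 ]
 [  0.         396.60959471 202.3980338 ]
 [  0.           0.           1.        ]] [ 1.05822786 -2.55555636  0.88916398] [0.38688132 0.34941871 0.90605666]
wrist [[335.19005944   0.         315.53188776]
 [  0.         335.19005944 195.28580809]
 [  0.           0.           1.        ]] [-2.42917578  1.65151686  0.19883913] [-0.54934723 -0.02530334  0.388826  ]
{'time_s': 0.15, 'qpos': array([-1.26161504e+00,  3.00344207e-01,  1.52142496e+00,  2.27351111e-05,
        1.32072593e+00, -6.66111753e-02]), 'joint_vel': array([-5.25465127e-05, -6.80484105e-04, -1.40929795e-04,  1.44995756e-03,
        4.99055646e-04, -1.56804343e-03]), 'tau': array([ 2.94327299e-03, -5.31949103e+01, -3.52821600e+01,  7.08888844e-02,
        2.35471461e-02, -6.80251128e-05]), 'ee_pos': array([ 0.20181554, -0.51151182,  0.30222195]), 'eef_rot': array([-3.14069368e+00, -8.20419347e-05,  3.75786793e-01]), 'force': array([-0.24258387,  0.37971384,  0.16911822]), 'moment': array([-0.02256119, -0.03249667,  0.02719016]), 'grip_width': 0.09392382902546595} 0.0972
```

View pics/scene0.png

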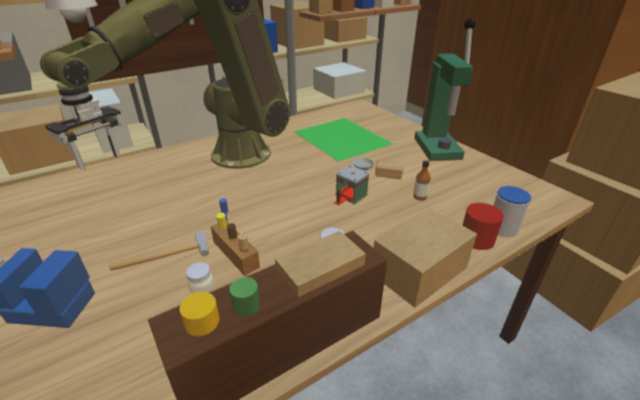

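View pics/side0.png

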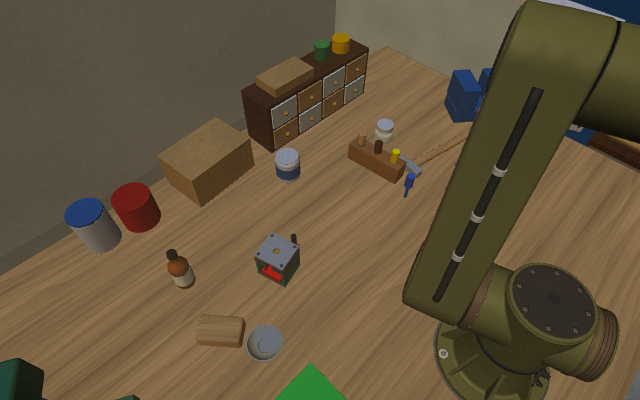

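View pics/wrist0.png

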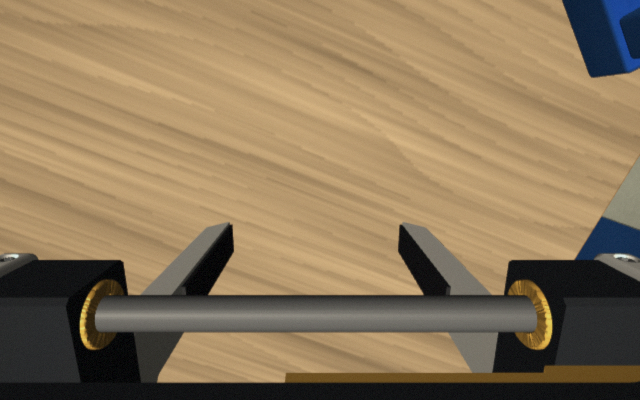

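```bash
python3 - <<'E'
import cv2,numpy as np
a=cv2.imread("pics/scene0.png");b=cv2.imread("pics/side0.png")
def cr(im,x,y,w,h,s): return cv2.resize(im[y:y+h,x:x+w],None,fx=s,fy=s,interpolation=cv2.INTER_CUBIC)
t=np.hstack([cr(a,190,190,80,80,5),cr(b,345,125,80,80,5)])
u=np.hstack([cr(a,320,150,60,60,6.6667),cr(b,245,225,60,60,6.6667)])
cv2.imwrite("pics/c1.png",t);cv2.imwrite("pics/c2.png",u)
E
```

```text
(no output)
```

View pics/c1.png

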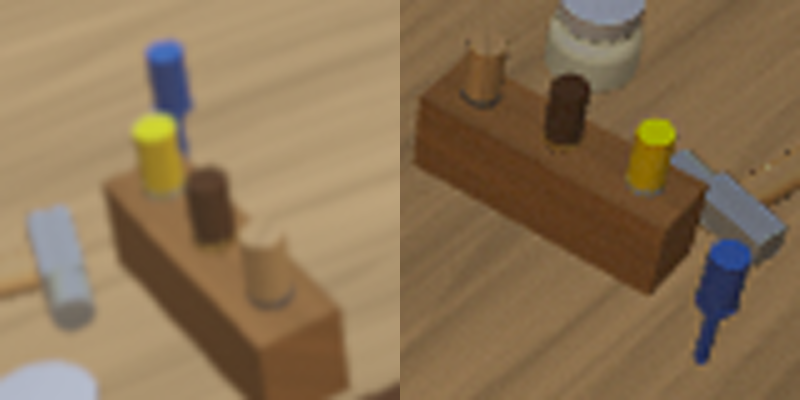

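View pics/c2.png

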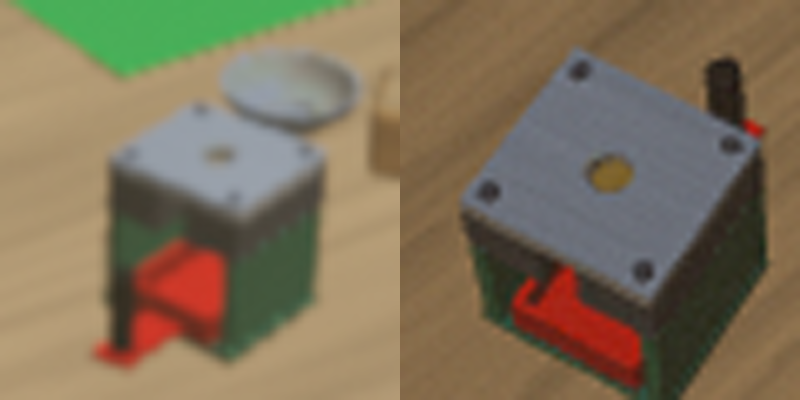

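```bash
cat > h.py <<'E'
from station import ctrl, imaging
import cv2,numpy as np
def cast(c,uv,z):
    R=cv2.Rodrigues(np.array(c["rvec"]))[0];t=np.array(c["tvec"]).ravel()
    p=cv2.undistortPoints(np.array([[uv]],float),np.array(c["mtx"]),None)[0,0]
    d=R.T@np.array([p[0],p[1],1]);o=-R.T@t
    return o+d*(z-o[2])/d[2]
def proj(c,P):
    return cv2.projectPoints(np.array([P],float),c["rvec"],c["tvec"],c["mtx"],None)[0][0,0]
def obs():
    o=ctrl.get_obs();print("t",round(o["time_s"],2),"p",o["ee_pos"].round(4),"rot",o["eef_rot"].round(4),"F",o["force"].round(1),"w",round(o["grip_width"],4),"q",o["qpos"].round(2));return o
E
python3 - <<'E'
from h import *
a=imaging.camera("scene");b=imaging.camera("side")
def m(x,y,s,q): return ((q[0]+.5)/s-.5+x,(q[1]+.5)/s-.5+y)
A=lambda q:m(190,190,5,q); B=lambda q:m(345,125,5,(q[0]-400,q[1]))
C=lambda q:m(320,150,6.6667,q); D=lambda q:m(245,225,6.6667,(q[0]-400,q[1]))
r=lambda n,c,q,z:print(n,c is a,cast(c,q,z).round(4)[:2])
r("drift top",a,A((155,127)),.105);r("drift top",b,B((657,132)),.105)
r("pa top",a,A((208,178)),.105);r("pa top",b,B((571,84)),.105)
r("pb top",a,A((263,236)),.105);r("pb top",b,B((488,42)),.105)
r("blue top",a,A((165,50)),.095);r("blue top",b,B((730,252)),.095)
r("blue foot",b,B((702,360)),.0);r("blue foot",a,A((184,152)),.0)
for q in [(105,187),(262,347),(340,307)]: r("rack c",a,A(q),.06)
for q in [(418,98),(655,225),(708,187)]: r("rack c",b,B(q),.06)
for q in [(108,160),(202,103),(325,152),(240,217)]: r("stand c",a,C(q),.092)
for q in [(575,48),(762,137),(652,303),(463,205)]: r("stand c",b,D(q),.092)
r("hole",a,C((219,154)),.092);r("hole",b,D((609,174)),.092)
r("handle",b,D((723,65)),.057)
r("jar",b,(384,126),.06)
E
```

```text
drift top True [ 0.5109 -0.2738]
drift top False [ 0.5066 -0.2734]
pa top True [ 0.5706 -0.2671]
pa top False [ 0.5679 -0.2687]
pb top True [ 0.6319 -0.2624]
pb top False [ 0.627  -0.2612]
blue top True [ 0.4265 -0.236 ]
blue top False [ 0.4235 -0.2362]
blue foot False [ 0.4216 -0.236 ]
blue foot True [ 0.4033 -0.228 ]
rack c True [ 0.4886 -0.3021]
rack c True [ 0.6611 -0.2814]
rack c True [ 0.6555 -0.2343]
rack c False [ 0.6536 -0.2317]
rack c False [ 0.4822 -0.2521]
rack c False [ 0.479  -0.2997]
stand c True [0.4843 0.1406]
stand c True [0.4635 0.2155]
stand c True [0.5382 0.2363]
stand c True [0.564 0.162]
stand c False [0.5564 0.1675]
stand c False [0.4783 0.1445]
stand c False [0.4558 0.2189]
stand c False [0.5333 0.2407]
hole True [0.5103 0.1906]
hole False [0.506  0.1948]
handle False [0.5295 0.1184]
jar False [ 0.629  -0.3785]
```

Candidates for the drift:
- The yellow-handled tool in the punch block, at scene (221,220) and side (395,156). It is in the end hole, next to the dark punch.
- The blue look-alike standing alone on the bench, at scene (223,200) and side (411,175).
- The yellow tin on the drawers, at scene (200,313).

I choose the first. The crops confirm a yellow handle in a block hole. Its top casts to about (0.509, -0.274) at z = 0.105 in both views, with the punches 60 mm apart, as they should be.

```bash
python3 -m pendant '[[0,0,0,0,0,0.177,-1],[0,0,0,0,0,0.177,-1],[0,0,0,0,0,0.177,-1],[0,0,0,0,0,0,-1]]'; python3 -m pendant '[[0.26,-0.172,0,0,0,0,-1],[0.26,-0.172,0,0,0,0,-1],[0.26,-0.172,0,0,0,0,-1],[0.26,-0.172,0,0,0,0,-1],[0.26,-0.172,0,0,0,0,-1],[0.26,-0.172,0,0,0,0,-1],[0.26,-0.172,0,0,0,0,-1],[0.26,-0.172,0,0,0,0,-1],[0.26,-0.172,0,0,0,0,-1],[0,0,0,0,0,0,-1]]'; python3 - <<'E'
from h import *
obs()
c=imaging.camera("wrist");cv2.imwrite("pics/w1.png",c["image"][:,:,::-1])
R=cv2.Rodrigues(np.array(c["rvec"]))[0];print("cam pos",-R.T@np.array(c["tvec"]), "fwd",R[2])
E
```

```text
time_s: 0.58
ee_pos: [0.2018, -0.5116, 0.3025]
eef_rot: [-3.141, 0.0, 0.093]
force: [0.2, -0.6, -0.2]
grip_width: 0.0939
time_s: 1.42
ee_pos: [0.4667, -0.2956, 0.3025]
eef_rot: [-3.141, -0.001, 0.106]
force: [-0.5, 0.1, -0.0]
grip_width: 0.0938
t 1.42 p [ 0.4667 -0.2956  0.3025] rot [-3.1409e+00 -7.0000e-04  1.0570e-01] F [-0.5  0.1 -0. ] w 0.0938 q [-0.63  0.31  1.51  0.    1.32  0.83]
cam pos [ 0.53405125 -0.2881456   0.38393233] fwd [-0.23481701 -0.02499746 -0.97171812]
```

View pics/w1.png

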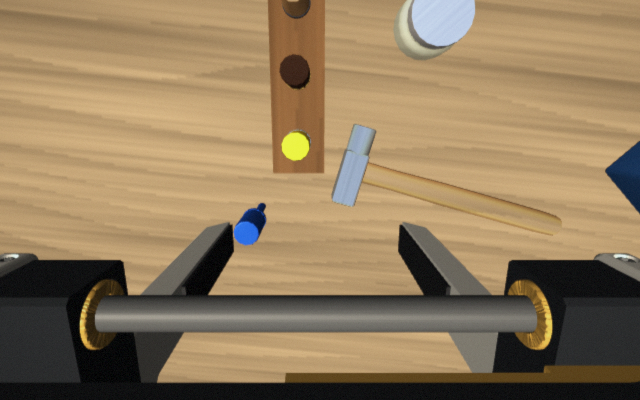

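```bash
python3 - <<'E'
from h import *
c=imaging.camera("wrist");im=c["image"][:,:,::-1].copy()
h=cv2.cvtColor(im,cv2.COLOR_BGR2HSV)
m=cv2.inRange(h,(24,120,200),(35,255,255))
n,l,s,ce=cv2.connectedComponentsWithStats(m)
for i in range(1,n):
    if s[i,4]>100: print(s[i],ce[i],cast(c,ce[i],.105))
for q in [(294.5,70)]: print(cast(c,q,.105))
P=cast(c,(295.5,146),.105)
o=obs(); d=np.array([P[0],P[1],.166])-o["ee_pos"]
y=o["eef_rot"][2]; print(P,"tool n:",(d[0]*np.cos(y)+d[1]*np.sin(y))/.12,(d[0]*np.sin(y)-d[1]*np.cos(y))/.12,-d[2]/.12)
E
```

```text
[280 130  27  28 595] [292.86890756 143.66218487] [ 0.50643698 -0.27385634  0.105     ]
[ 0.56367861 -0.2699919   0.105     ]
t 1.52 p [ 0.4638 -0.2985  0.3024] rot [-3.1414e+00  4.0000e-04  1.0280e-01] F [-0.2 -0.6  0.1] w 0.0942 q [-0.64  0.3   1.52 -0.    1.32  0.83]
[ 0.50475727 -0.27619023  0.105     ] tool n: 0.35842501622438094 -0.1499299130780442 1.1364524762419774
```

```bash
python3 -m pendant '[[0.19,-0.085,0,0,0,0,-1],[0.19,-0.085,0,0,0,0,-1],[0,0,0.19,0,0,0,-1],[0,0,0.19,0,0,0,-1],[0,0,0.19,0,0,0,-1],[0,0,0.19,0,0,0,-1],[0,0,0.19,0,0,0,-1],[0,0,0.1,0,0,0,-1],[0,0,0.086,0,0,0,-1],[0,0,0,0,0,0,-1]]'; python3 - <<'E'
from h import *
obs()
im=np.hstack([cv2.resize(imaging.camera(n)["image"][y:y+100,x:x+100,::-1],(400,400),interpolation=cv2.INTER_CUBIC) for n,x,y in [("scene",170,160),("side",345,95)]])
cv2.imwrite("pics/g1.png",im)
E
```

```text
time_s: 2.35
ee_pos: [0.5058, -0.275, 0.1649]
eef_rot: [-3.14, 0.002, 0.098]
force: [0.3, -0.4, -0.6]
grip_width: 0.0942
t 2.35 p [ 0.5058 -0.275   0.1649] rot [-3.1403e+00  1.8000e-03  9.7600e-02] F [ 0.3 -0.4 -0.6] w 0.0942 q [-0.56  0.5   1.58 -0.    1.06  0.91]
```

View pics/g1.png

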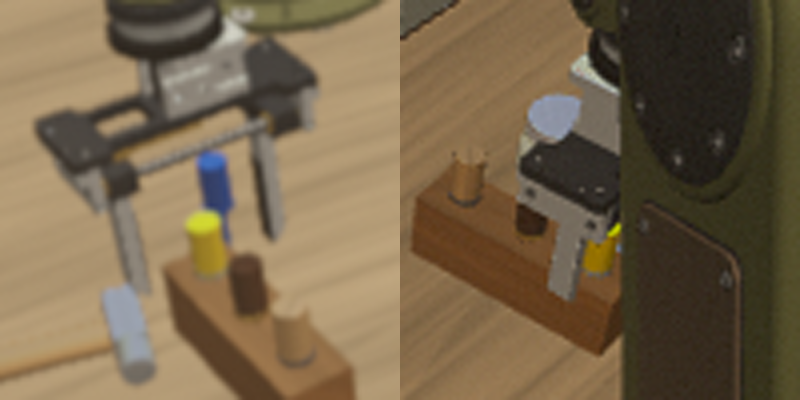

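```bash
python3 - <<'E'
from h import *
o=obs();p=o["ee_pos"];y=o["eef_rot"][2]
for n,x,yy,k in [("scene",170,160,0),("side",345,95,400)]:
    c=imaging.camera(n)
    for s in (-1,0,1):
        P=np.array([p[0]+s*.052*np.sin(y),p[1]-s*.052*np.cos(y),p[2]-.097 if s else .105])
        u=proj(c,P);print(n,s,u,(u[0]-x)*4+k,(u[1]-yy)*4)
E
```

```text
t 2.45 p [ 0.5066 -0.2751  0.1671] rot [ 3.1411e+00 -6.0000e-04  9.7700e-02] F [ 0.2 -0.1 -0.4] w 0.094 q [-0.56  0.5   1.58 -0.    1.06  0.91]
scene -1 [237.53802132 217.34765466] 270.1520852781905 229.39061865607255
scene 0 [219.61070231 214.38173083] 198.44280922730582 217.5269233113578
scene 1 [204.43123381 231.46970805] 137.72493522890113 285.878832203339
side -1 [384.870319   168.85935889] 559.4812760025311 295.4374355615047
side 0 [396.36009328 150.70522422] 605.4403731279849 222.82089688117264
side 1 [403.62701861 149.67987312] 634.5080744574884 218.71949249517525
```

```bash
python3 -m pendant '[[0.012,0,0,0,0,0,0],[0,0,0,0,0,0,0.6],[0,0,0,0,0,0,1],[0,0,0,0,0,0,1],[0,0,0,0,0,0,1],[0,0,0,0,0,0,1],[0,0,0,0,0,0,1],[0,0,0,0,0,0,1]]' 40
```

```text
time_s: 3.22
ee_pos: [0.508, -0.2744, 0.1663]
eef_rot: [-3.142, 0.0, 0.098]
force: [0.5, -0.1, 0.2]
grip_width: 0.0444
```

```bash
python3 -m pendant '[[0,0,0,0,0,0,1],[0,0,0,0,0,0,1],[0,0,0,0,0,0,1],[0,0,0,0,0,0,1],[0,0,0,0,0,0,1],[0,0,0,0,0,0,1]]' 50
```

```text
time_s: 3.72
ee_pos: [0.508, -0.2744, 0.1663]
eef_rot: [-3.142, 0.0, 0.098]
force: [0.5, 0.0, 0.2]
grip_width: 0.0234
```

```bash
python3 -m pendant '[[0,0,-0.1,0,0,0,1],[0,0,-0.18,0,0,0,1],[0,0,-0.2,0,0,0,1],[0,0,-0.2,0,0,0,1],[0,0,-0.2,0,0,0,1],[0,0,-0.2,0,0,0,1],[0,0,0,0,0,0,1],[0,0,0,0,0,0,1]]'; python3 - <<'E'
from h import *
o=obs()
im=np.hstack([cv2.resize(imaging.camera(n)["image"][y:y+120,x:x+120,::-1],(400,400),interpolation=cv2.INTER_CUBIC) for n,x,y in [("scene",170,140),("side",335,65)]])
cv2.imwrite("pics/g2.png",im)
d=np.array([.5085,.1925])-o["ee_pos"][:2]
y=o["eef_rot"][2]; print("tool n:",(d[0]*np.cos(y)+d[1]*np.sin(y))/.12,(d[0]*np.sin(y)-d[1]*np.cos(y))/.12)
E
```

```text
time_s: 4.38
ee_pos: [0.5081, -0.2745, 0.2975]
eef_rot: [3.14, -0.002, 0.098]
force: [0.8, -0.6, -1.7]
grip_width: 0.0231
t 4.38 p [ 0.5081 -0.2745  0.2975] rot [ 3.14e+00 -2.10e-03  9.78e-02] F [ 0.8 -0.6 -1.7] w 0.0231 q [-0.56  0.36  1.45  0.    1.33  0.91]
tool n: 0.3835391343945564 -3.872466894914654
```

View pics/g2.png

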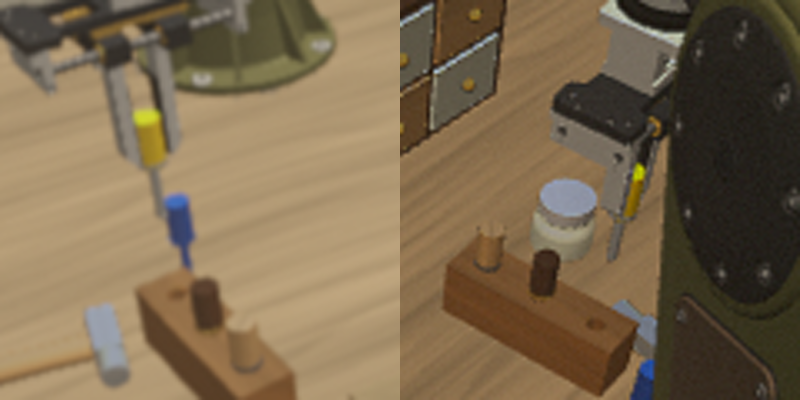

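```bash
python3 -m pendant '[[0.027,-0.2,0,0,0,0,1],[0.027,-0.276,0,0,0,0,1],[0.027,-0.276,0,0,0,0,1],[0.027,-0.276,0,0,0,0,1],[0.027,-0.276,0,0,0,0,1],[0.027,-0.276,0,0,0,0,1],[0.027,-0.276,0,0,0,0,1],[0.027,-0.276,0,0,0,0,1]]'; python3 -m pendant '[[0.027,-0.276,0,0,0,0,1],[0.027,-0.276,0,0,0,0,1],[0.027,-0.276,0,0,0,0,1],[0.027,-0.276,0,0,0,0,1],[0.027,-0.276,0,0,0,0,1],[0.027,-0.2,0,0,0,0,1],[0.027,-0.15,0,0,0,0,1],[0.02,-0.05,0,0,0,0,1],[0,0,0,0,0,0,1],[0,0,0,0,0,0,1]]';python3 - <<'E'
from h import *
o=obs()
for n,x,y in [("scene",310,110),("side",235,165)]:
    c=imaging.camera(n)["image"][:,:,::-1]
    print(n,x,y);cv2.imwrite(f"pics/p_{n}.png",c)
a=cv2.imread("pics/p_scene.png")[100:200,300:400];b=cv2.imread("pics/p_side.png")[165:265,230:330]
cv2.imwrite("pics/p1.png",np.hstack([cv2.resize(i,(400,400),interpolation=cv2.INTER_CUBIC) for i in(a,b)]))
E
```

```text
time_s: 5.15
ee_pos: [0.5082, -0.0157, 0.2948]
eef_rot: [-3.141, 0.002, 0.098]
force: [0.1, -0.4, -0.4]
grip_width: 0.0232
time_s: 5.98
ee_pos: [0.5129, 0.1971, 0.2952]
eef_rot: [3.141, 0.001, 0.098]
force: [0.0, -0.8, -1.4]
grip_width: 0.0229
t 5.98 p [0.5129 0.1971 0.2952] rot [3.1411e+00 1.4000e-03 9.7800e-02] F [ 0.  -0.8 -1.4] w 0.0229 q [ 0.3   0.31  1.53 -0.    1.31  1.77]
scene 310 110
side 235 165
```

View pics/p1.png

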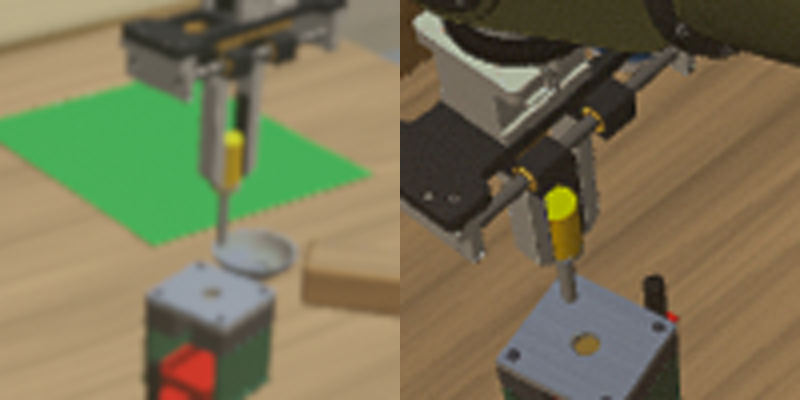

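```bash
python3 - <<'E'
from h import *
a=imaging.camera("scene");b=imaging.camera("side");o=obs()
m=lambda x,y,q:((q[0]+.5)/4-.5+x,(q[1]+.5)/4-.5+y)
S=lambda q:m(300,100,q);T=lambda q:m(230,165,(q[0]-400,q[1]))
tz=o["ee_pos"][2]-.1563
for n,c,tip,top,hole in [("scene",a,S((222,243)),S((234,136)),S((212,293))),("side",b,T((570,300)),T((562,204)),T((586,344)))]:
    t=cast(c,tip,tz);h=cast(c,hole,.092);p=cast(c,top,tz+.095)
    print(n,"tip",t.round(4),"top",p.round(4),"hole",h.round(4),"hole-tip",(h-t)[:2].round(4),"tip-top",(t-p)[:2].round(4))
E
```

```text
t 6.18 p [0.513  0.1967 0.2959] rot [3.1415e+00 1.0000e-04 9.6400e-02] F [-0.3 -0.7 -0.6] w 0.0232 q [ 0.3   0.3   1.53 -0.    1.31  1.77]
scene tip [0.5153 0.1949 0.1396] top [0.5178 0.1985 0.2346] hole [0.5117 0.1904 0.092 ] hole-tip [-0.0036 -0.0045] tip-top [-0.0024 -0.0036]
side tip [0.5106 0.1978 0.1396] top [0.5081 0.1953 0.2346] hole [0.5057 0.1944 0.092 ] hole-tip [-0.0048 -0.0034] tip-top [0.0025 0.0025]
```

```bash
python3 -m pendant '[[-0.038,0.03,0,0,0,0,1],[0,0,0.1,0,0,0,1],[0,0,0.12,0,0,0,1],[0,0,0.1,0,0,0,1],[0,0,0,0,0,0,1],[0,0,0,0,0,0,1]]';python3 - <<'E'
from h import *
o=obs()
A=imaging.camera("scene");B=imaging.camera("side")
a=A["image"][140:200,320:380,::-1];b=B["image"][205:265,245:305,::-1]
cv2.imwrite("pics/p2.png",np.hstack([cv2.resize(i,(400,400),interpolation=cv2.INTER_CUBIC) for i in(a,b)]))
E
```

```text
time_s: 6.68
ee_pos: [0.5086, 0.1932, 0.2576]
eef_rot: [3.141, 0.001, 0.097]
force: [0.1, -0.6, -0.8]
grip_width: 0.0233
t 6.68 p [0.5086 0.1932 0.2576] rot [3.1415e+00 7.0000e-04 9.7300e-02] F [ 0.1 -0.6 -0.8] w 0.0233 q [0.3  0.33 1.59 0.   1.22 1.77]
```

View pics/p2.png

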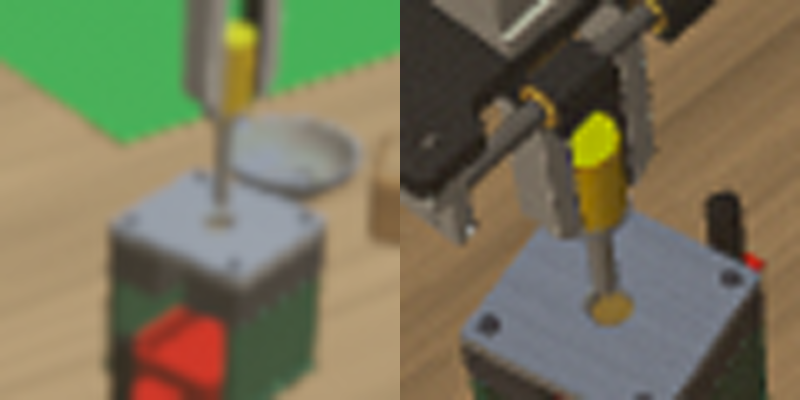

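```bash
python3 - <<'E'
from h import *
a=imaging.camera("scene");b=imaging.camera("side")
k=20/3
m=lambda x,y,q:((q[0]+.5)/k-.5+x,(q[1]+.5)/k-.5+y)
S=lambda q:m(320,140,q);T=lambda q:m(245,205,(q[0]-400,q[1]))
for n,c,f,x,y,o in [("scene",a,S((219,221)),320,140,0),("side",b,T((609.5,309)),245,205,400)]:
    h=cast(c,f,.092);u=proj(c,h+[0,0,.0093]);print(n,h,((u+.5-[x,y])*k-.5)+[o,0])
    for d in ([.003,0],[0,.003]):
        u=proj(c,h+[*d,.0093]);print(((u+.5-[x,y])*k-.5)+[o,0])
E
```

```text
scene [0.51055118 0.19040446 0.092     ] [219.916167   204.91747229]
[223.59249596 207.40646231]
[224.6696485  203.27014978]
side [0.50532574 0.19514281 0.092     ] [607.57858384 295.60827311]
[602.08069158 290.54397579]
[601.30391365 300.65111015]
```

```bash
python3 - <<'E'
from h import *
A=imaging.camera("scene");B=imaging.camera("side")
a=A["image"][155:180,340:365,::-1];b=B["image"][235:260,263:288,::-1]
cv2.imwrite("pics/p3.png",np.hstack([cv2.resize(i,(400,400),interpolation=cv2.INTER_NEAREST) for i in(a,b)]))
E
```

```text
(no output)
```

View pics/p3.png

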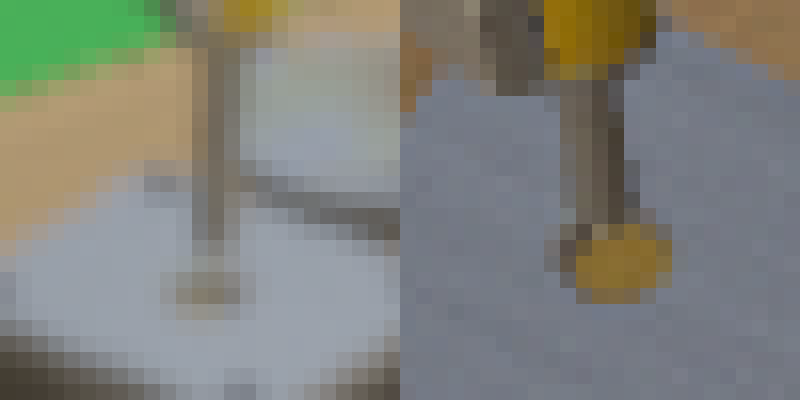

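```bash
python3 -m pendant '[[-0.004,0.003,0.03,0,0,0,1],[0,0,0.03,0,0,0,1],[0,0,0.03,0,0,0,1],[0,0,0.03,0,0,0,1],[0,0,0.02,0,0,0,1],[0,0,0,0,0,0,1],[0,0,0,0,0,0,1]]' 60;python3 - <<'E'
from h import *
o=obs()
A=imaging.camera("scene");B=imaging.camera("side")
a=A["image"][140:190,327:377,::-1];b=B["image"][215:265,250:300,::-1]
cv2.imwrite("pics/p4.png",np.hstack([cv2.resize(i,(400,400),interpolation=cv2.INTER_CUBIC) for i in(a,b)]))
E
```

```text
time_s: 7.57
ee_pos: [0.5083, 0.1933, 0.2406]
eef_rot: [3.142, 0.0, 0.098]
force: [-1.4, -0.1, -0.9]
grip_width: 0.0232
t 7.57 p [0.5083 0.1933 0.2406] rot [3.1416e+00 3.0000e-04 9.7800e-02] F [-1.4 -0.1 -0.9] w 0.0232 q [0.3  0.35 1.61 0.   1.19 1.77]
```

View pics/p4.png

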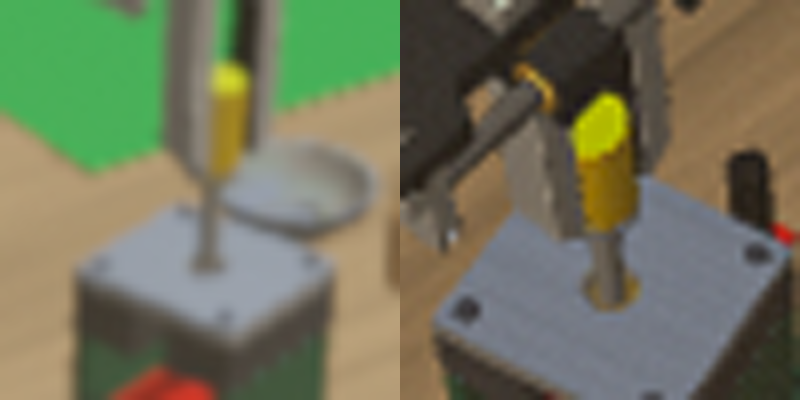

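```bash
python3 -m pendant '[[0,0,0.025,0,0,0,1],[0,0,0.025,0,0,0,1],[0,0,0.025,0,0,0,1],[0,0,0.025,0,0,0,1]]';  python3 -m pendant '[[0,0,0.025,0,0,0,1],[0,0,0.025,0,0,0,1],[0,0,0.025,0,0,0,1]]'
```

```text
time_s: 8.0
ee_pos: [0.5092, 0.1936, 0.2302]
eef_rot: [-3.141, -0.004, 0.098]
force: [-0.3, -0.6, 2.8]
grip_width: 0.0233
time_s: 8.25
ee_pos: [0.5084, 0.1934, 0.2198]
eef_rot: [-3.141, -0.001, 0.098]
force: [0.0, 1.2, 4.1]
grip_width: 0.023
```

```bash
python3 - <<'E'
from h import *
o=obs()
A=imaging.camera("scene");B=imaging.camera("side")
a=A["image"][150:200,327:377,::-1];b=B["image"][225:275,250:300,::-1]
cv2.imwrite("pics/p5.png",np.hstack([cv2.resize(i,(400,400),interpolation=cv2.INTER_CUBIC) for i in(a,b)]))
obs()
E
```

```text
t 8.25 p [0.5084 0.1934 0.2198] rot [-3.1414e+00 -8.0000e-04  9.7800e-02] F [0.  1.2 4.1] w 0.023 q [0.3  0.37 1.63 0.   1.14 1.77]
t 8.35 p [0.5081 0.1933 0.2191] rot [3.1414e+00 9.0000e-04 9.7800e-02] F [-0.7 -0.3 -0.9] w 0.0227 q [0.3  0.37 1.63 0.   1.14 1.77]
```

View pics/p5.png

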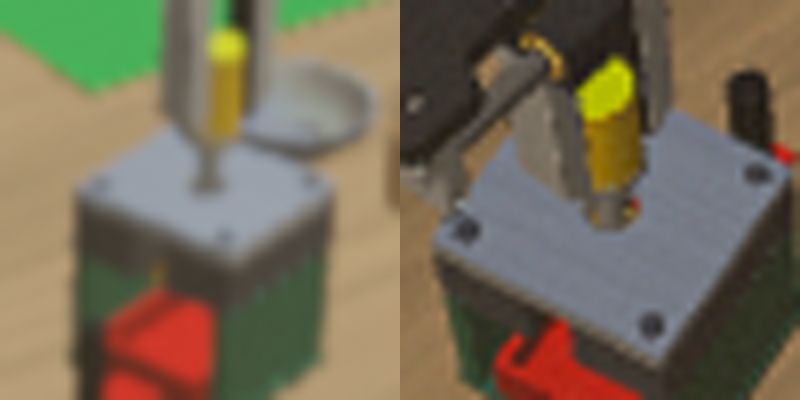

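```bash
python3 -m pendant '[[0,0,0.03,0,0,0,1],[0,0,0.03,0,0,0,1],[0,0,0.03,0,0,0,1],[0,0,0.03,0,0,0,1]]';  python3 - <<'E'
from h import *
o=obs()
A=imaging.camera("scene");B=imaging.camera("side")
a=A["image"][150:210,320:380,::-1];b=B["image"][230:290,245:305,::-1]
cv2.imwrite("pics/p6.png",np.hstack([cv2.resize(i,(400,400),interpolation=cv2.INTER_CUBIC) for i in(a,b)]))
obs()
E
```

```text
time_s: 8.68
ee_pos: [0.5081, 0.1932, 0.2045]
eef_rot: [3.141, 0.001, 0.098]
force: [-0.6, -0.4, -0.8]
grip_width: 0.0231
t 8.68 p [0.5081 0.1932 0.2045] rot [3.1415e+00 9.0000e-04 9.7800e-02] F [-0.6 -0.4 -0.8] w 0.0231 q [0.3  0.39 1.65 0.   1.11 1.77]
t 8.78 p [0.508  0.1932 0.2043] rot [3.1413e+00 1.6000e-03 9.7800e-02] F [-0.7  0.5 -1.3] w 0.023 q [ 0.3   0.39  1.65 -0.    1.11  1.77]
```

View pics/p6.png

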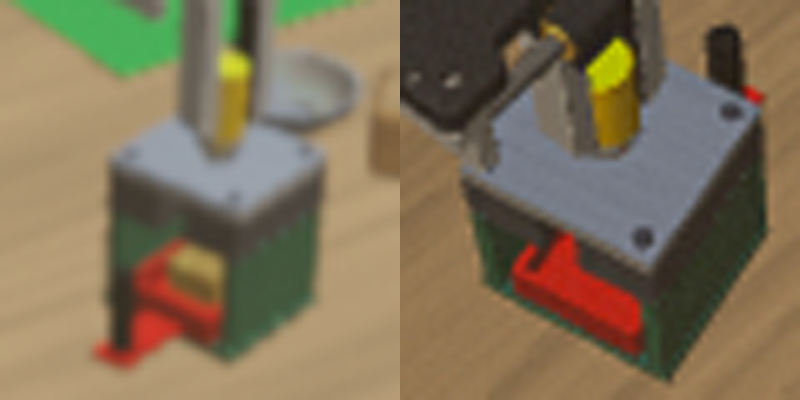

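```bash
python3 -m pendant '[[0,0,-0.06,0,0,0,1],[0,0,-0.1,0,0,0,1],[0,0,-0.15,0,0,0,1],[0,0,-0.16,0,0,0,1],[0,0,-0.15,0,0,0,1],[0,0,-0.143,0,0,0,1],[0,0,0,0,0,0,1]]'; python3 -m pendant '[[-0.027,0.2,0,0,0,0,1],[-0.027,0.276,0,0,0,0,1],[-0.027,0.276,0,0,0,0,1],[-0.027,0.276,0,0,0,0,1],[-0.027,0.276,0,0,0,0,1],[-0.027,0.276,0,0,0,0,1],[-0.027,0.276,0,0,0,0,1],[-0.027,0.276,0,0,0,0,1]]'; python3 -m pendant '[[-0.027,0.276,0,0,0,0,1],[-0.027,0.276,0,0,0,0,1],[-0.027,0.276,0,0,0,0,1],[-0.027,0.276,0,0,0,0,1],[-0.027,0.276,0,0,0,0,1],[-0.027,0.2,0,0,0,0,1],[-0.027,0.15,0,0,0,0,1],[-0.002,0.016,0,0,0,0,1],[0,0,0,0,0,0,1],[0,0,0,0,0,0,1]]'; python3 - <<'E'
from h import *
o=obs()
A=imaging.camera("scene");B=imaging.camera("side");C=imaging.camera("wrist")
a=A["image"][170:270,185:285,::-1];b=B["image"][90:190,325:425,::-1]
cv2.imwrite("pics/r1.png",np.hstack([cv2.resize(i,(400,400),interpolation=cv2.INTER_CUBIC) for i in(a,b)]))
cv2.imwrite("pics/r1w.png",C["image"][:,:,::-1])
obs()
E
```

```text
time_s: 9.37
ee_pos: [0.5089, 0.1935, 0.3009]
eef_rot: [-3.14, -0.006, 0.098]
force: [1.0, 0.5, -0.4]
grip_width: 0.023
time_s: 10.03
ee_pos: [0.507, -0.0654, 0.2964]
eef_rot: [-3.141, 0.0, 0.098]
force: [-0.3, -0.8, -0.5]
grip_width: 0.0231
time_s: 10.87
ee_pos: [0.5051, -0.2739, 0.2965]
eef_rot: [-3.141, 0.0, 0.098]
force: [0.5, 0.9, -0.6]
grip_width: 0.0229
t 10.87 p [ 0.5051 -0.2739  0.2965] rot [-3.1411e+00  4.0000e-04  9.7900e-02] F [ 0.5  0.9 -0.6] w 0.0229 q [-0.56  0.36  1.46  0.    1.33  0.91]
t 11.02 p [ 0.5054 -0.2736  0.2969] rot [-3.1415e+00 -1.0000e-04  9.9000e-02] F [-0.4  0.8 -1.3] w 0.023 q [-0.56  0.36  1.46  0.    1.33  0.91]
```

View pics/r1.png

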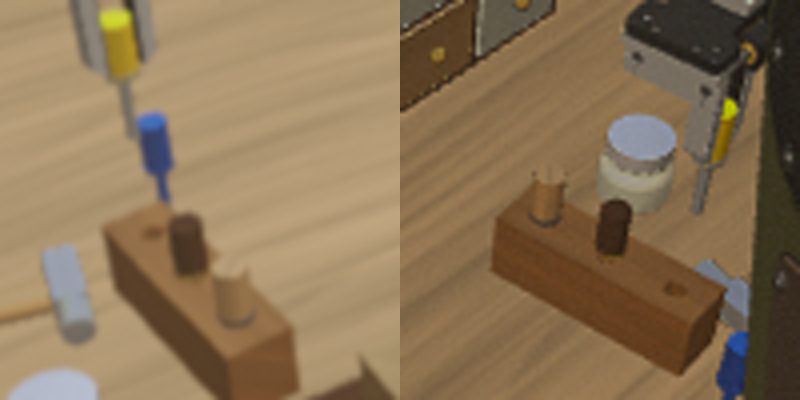

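View pics/r1w.png

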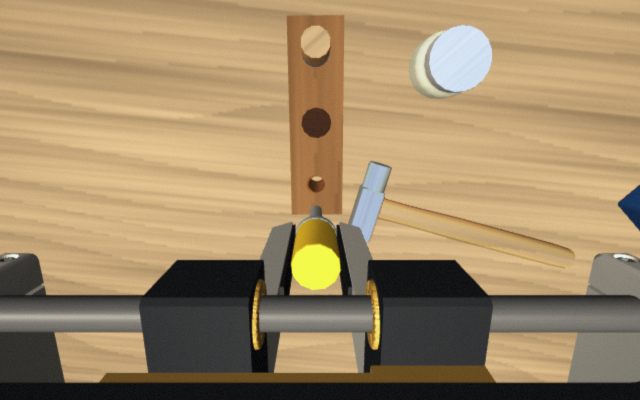

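```bash
python3 -m pendant '[[0.021,0.009,0.1,0,0,0,1],[0,0,0.12,0,0,0,1],[0,0,0.12,0,0,0,1],[0,0,0.12,0,0,0,1],[0,0,0.06,0,0,0,1],[0,0,0,0,0,0,1],[0,0,0,0,0,0,1]]'; python3 - <<'E'
from h import *
o=obs()
A=imaging.camera("scene");B=imaging.camera("side")
a=A["image"][195:245,200:250,::-1];b=B["image"][130:180,370:420,::-1]
cv2.imwrite("pics/r2.png",np.hstack([cv2.resize(i,(400,400),interpolation=cv2.INTER_CUBIC) for i in(a,b)]))
E
```

```text
time_s: 11.6
ee_pos: [0.5079, -0.2752, 0.2344]
eef_rot: [-3.141, 0.0, 0.098]
force: [0.1, 0.3, -0.7]
grip_width: 0.0232
t 11.6 p [ 0.5079 -0.2752  0.2344] rot [-3.1413e+00  3.0000e-04  9.8100e-02] F [ 0.1  0.3 -0.7] w 0.0232 q [-0.56  0.42  1.52  0.    1.2   0.91]
```

View pics/r2.png

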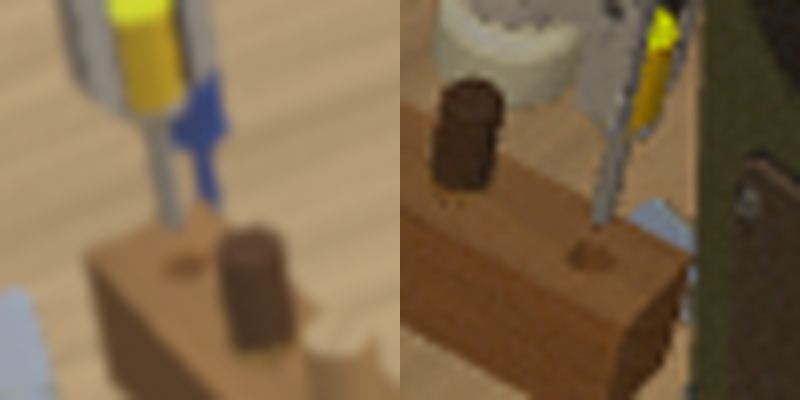

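```bash
python3 - <<'E'
from h import *
a=imaging.camera("scene");b=imaging.camera("side");o=obs()
k=8;A=[];r=[]
for n,c,x,y,off,hole,tip in [("scene",a,200,195,0,(186,266),(172,222)),("side",b,370,130,400,(591,257),(602,218))]:
    f=lambda q:np.array([(q[0]-off+.5)/k-.5+x,(q[1]+.5)/k-.5+y])
    h=cast(c,f(hole),.06);z=o["ee_pos"][2]-.1563-.06
    u0=proj(c,h+[0,0,z]);J=np.array([(proj(c,h+np.array([0,0,z])+d)-u0)/.001 for d in np.eye(3)*.001]).T
    A.append(J);r.append(f(tip)-u0);print(n,h.round(4),(r[-1]*k).round(1))
print("tip-hole err", np.linalg.lstsq(np.vstack(A),np.hstack(r),rcond=None)[0].round(4))
E
```

```text
t 11.8 p [ 0.5079 -0.2755  0.2353] rot [ 3.1408e+00 -1.1000e-03  9.7800e-02] F [ 0.1 -0.5 -0.4] w 0.0232 q [-0.56  0.42  1.52  0.    1.2   0.91]
scene [ 0.5115 -0.2742  0.06  ] [-6.4 -1.8]
side [ 0.5069 -0.2732  0.06  ] [ 2.9 -3.5]
tip-hole err [-0.0003 -0.0017  0.0011]
```

```bash
python3 -m pendant '[[0,-0.011,0.05,0,0,0,1],[0,0,0.06,0,0,0,1],[0,0,0.06,0,0,0,1],[0,0,0.06,0,0,0,1],[0,0,0,0,0,0,1],[0,0,0,0,0,0,1]]'; python3 - <<'E'
from h import *
o=obs()
A=imaging.camera("scene");B=imaging.camera("side")
a=A["image"][195:245,200:250,::-1];b=B["image"][130:180,370:420,::-1]
cv2.imwrite("pics/r3.png",np.hstack([cv2.resize(i,(400,400),interpolation=cv2.INTER_CUBIC) for i in(a,b)]))
E
```

```text
time_s: 12.3
ee_pos: [0.5075, -0.274, 0.2062]
eef_rot: [-3.141, 0.001, 0.098]
force: [0.9, -0.2, -1.3]
grip_width: 0.0233
t 12.3 p [ 0.5075 -0.274   0.2062] rot [-3.1409e+00  9.0000e-04  9.7800e-02] F [ 0.9 -0.2 -1.3] w 0.0233 q [-0.56  0.45  1.55  0.    1.14  0.91]
```

View pics/r3.png

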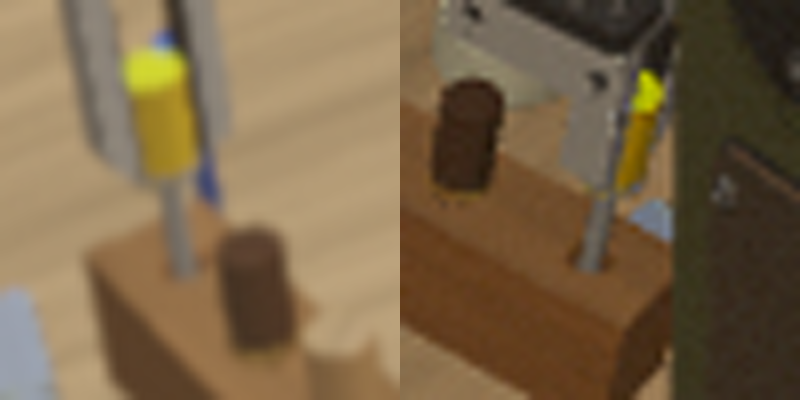

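```bash
python3 -m pendant '[[0,0,0.06,0,0,0,1],[0,0,0.06,0,0,0,1],[0,0,0.06,0,0,0,1],[0,0,0.06,0,0,0,1],[0,0,0.04,0,0,0,1],[0,0,0.02,0,0,0,1],[0,0,0.01,0,0,0,1],[0,0,0,0,0,0,1]]'; python3 -m pendant '[[0,0,0.005,0,0,0,1],[0,0,0.005,0,0,0,1],[0,0,0,0,0,0,1],[0,0,0,0,0,0,1]]'
```

```text
time_s: 13.07
ee_pos: [0.5076, -0.2741, 0.1695]
eef_rot: [-3.141, 0.0, 0.098]
force: [0.0, 0.3, -0.7]
grip_width: 0.0234
time_s: 13.4
ee_pos: [0.5076, -0.2742, 0.1686]
eef_rot: [3.141, -0.0, 0.098]
force: [0.7, 0.7, -0.1]
grip_width: 0.0228
```

```bash
python3 -m pendant '[[0,0,0.008,0,0,0,1],[0,0,0.006,0,0,0,1],[0,0,0,0,0,0,1],[0,0,0,0,0,0,1]]';python3 -m pendant '[[0,0,0.008,0,0,0,1],[0,0,0,0,0,0,1],[0,0,0,0,0,0,1]]'
```

```text
time_s: 13.73
ee_pos: [0.5076, -0.2741, 0.1667]
eef_rot: [-3.142, 0.0, 0.098]
force: [-0.3, -0.2, -1.2]
grip_width: 0.0231
time_s: 13.98
ee_pos: [0.5077, -0.2742, 0.1663]
eef_rot: [3.141, -0.0, 0.098]
force: [-0.8, 1.1, 5.4]
grip_width: 0.023
```

```bash
python3 -m pendant '[[0,0,0,0,0,0,0.2],[0,0,0,0,0,0,-0.2],[0,0,0,0,0,0,-0.5],[0,0,0,0,0,0,-0.5],[0,0,0,0,0,0,-0.5],[0,0,0,0,0,0,-0.5],[0,0,0,0,0,0,-0.5],[0,0,0,0,0,0,-0.5]]'; python3 -m pendant '[[0,0,-0.1,0,0,0,-0.5],[0,0,-0.2,0,0,0,-0.5],[0,0,-0.2,0,0,0,-0.5],[0,0,-0.2,0,0,0,-0.5],[0,0,-0.2,0,0,0,-0.5],[0,0,-0.1,0,0,0,-0.5],[0,0,0,0,0,0,-0.5]]'; python3 - <<'E'
from h import *
o=obs()
A=imaging.camera("scene");B=imaging.camera("side")
a=A["image"][190:270,190:270,::-1];b=B["image"][125:205,345:425,::-1]
cv2.imwrite("pics/r4.png",np.hstack([cv2.resize(i,(400,400),interpolation=cv2.INTER_CUBIC) for i in(a,b)]))
E
```

```text
time_s: 14.65
ee_pos: [0.5076, -0.2741, 0.1658]
eef_rot: [-3.142, 0.0, 0.098]
force: [-0.2, 0.3, -0.1]
grip_width: 0.0697
time_s: 15.23
ee_pos: [0.5081, -0.2744, 0.2891]
eef_rot: [3.139, -0.004, 0.098]
force: [0.3, -0.3, -0.3]
grip_width: 0.0704
t 15.23 p [ 0.5081 -0.2744  0.2891] rot [ 3.1385 -0.004   0.0978] F [ 0.3 -0.3 -0.3] w 0.0704 q [-0.56  0.37  1.46  0.    1.31  0.91]
```

View pics/r4.png

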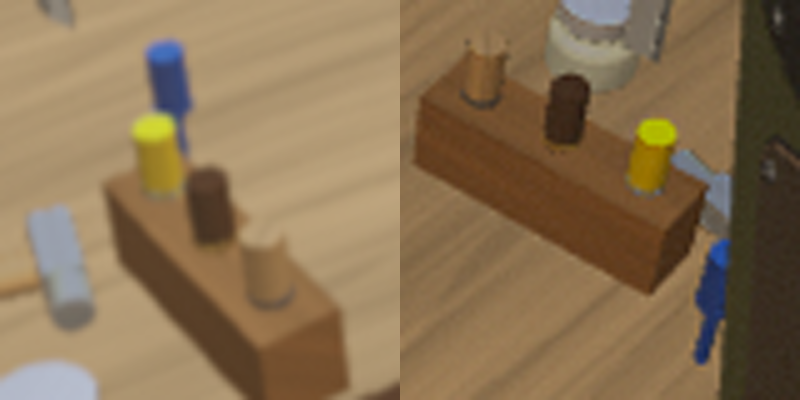

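```bash
python3 -m pendant '[[0,0,0,0,0,-0.224,-0.5],[0,0,0,0,0,-0.224,-0.5],[0,0,0,0,0,-0.224,-0.5],[0,0,0,0,0,-0.224,-0.5],[0,0,0,0,0,-0.224,-0.5],[0,0,0,0,0,-0.224,-0.5],[0,0,0,0,0,-0.224,-0.5],[0,0,0,0,0,-0.224,-0.5]]'; python3 -m pendant '[[0,0,0,0,0,-0.224,-0.5],[0,0,0,0,0,-0.224,-0.5],[0,0,0,0,0,-0.224,-0.5],[0,0,0,0,0,-0.224,-0.5],[0,0,0,0,0,-0.224,-0.5],[0,0,0,0,0,-0.224,-0.5],[0,0,0,0,0,-0.224,-0.5],[0,0,0,0,0,0,-0.5],[0,0,0,0,0,0,-0.5]]'; python3 - <<'E'
from h import *
o=obs();b=imaging.camera("side")
cv2.imwrite("pics/t0.png",b["image"][:,:,::-1])
print("bottle",cast(b,(172,254),.14),"tin",cast(b,(287,156),.085))
im=b["image"][225:285,245:305,::-1];cv2.imwrite("pics/t0c.png",cv2.resize(im,(480,480),interpolation=cv2.INTER_CUBIC))
p=o["ee_pos"];y=o["eef_rot"][2];d=np.array([.5315,.1165])-p[:2]
print("tool n:",(d[0]*np.cos(y)+d[1]*np.sin(y))/.12,(d[0]*np.sin(y)-d[1]*np.cos(y))/.12)
E
```

```text
time_s: 16.0
ee_pos: [0.5073, -0.2739, 0.2838]
eef_rot: [-3.139, -0.0, 1.042]
force: [-0.2, 0.3, -0.1]
grip_width: 0.0706
time_s: 16.75
ee_pos: [0.5074, -0.274, 0.2844]
eef_rot: [-3.14, -0.002, 1.853]
force: [-0.6, 0.4, -0.6]
grip_width: 0.0709
t 16.75 p [ 0.5074 -0.274   0.2844] rot [-3.1401e+00 -1.7000e-03  1.8534e+00] F [-0.6  0.4 -0.6] w 0.0709 q [-0.56  0.37  1.46  0.    1.3  -0.84]
bottle [0.64054884 0.38375247 0.14      ] tin [ 0.73013455 -0.04491807  0.085     ]
tool n: 3.0688825909139563 1.1000656196710918
```

View pics/t0c.png

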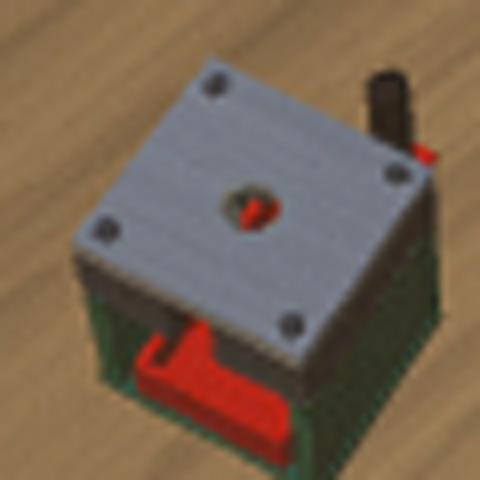

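```bash
python3 -m pendant '[[0.256,0.0917,0,0,0,0,-0.5],[0.256,0.0917,0,0,0,0,-0.5],[0.256,0.0917,0,0,0,0,-0.5],[0.256,0.0917,0,0,0,0,-0.5],[0.256,0.0917,0,0,0,0,-0.5],[0.256,0.0917,0,0,0,0,-0.5]]'; python3 -m pendant '[[0.256,0.0917,0,0,0,0,-0.5],[0.256,0.0917,0,0,0,0,-0.5],[0.256,0.0917,0,0,0,0,-0.5],[0.256,0.0917,0,0,0,0,-0.5],[0.256,0.0917,0,0,0,0,-0.5],[0.256,0.0917,0,0,0,0,-0.5],[0,0,0,0,0,0,-0.5],[0,0,0,0,0,0,-0.5],[0,0,0,0,0,0,-0.5]]'; python3 - <<'E'
from h import *
o=obs();b=imaging.camera("wrist")
cv2.imwrite("pics/t1.png",b["image"][:,:,::-1])
E
```

```text
time_s: 17.3
ee_pos: [0.5186, -0.0771, 0.2855]
eef_rot: [-3.141, -0.0, 1.853]
force: [-0.0, 0.1, 0.1]
grip_width: 0.0703
time_s: 18.05
ee_pos: [0.5301, 0.1164, 0.2855]
eef_rot: [-3.141, 0.0, 1.855]
force: [0.2, 0.4, -0.4]
grip_width: 0.0707
t 18.05 p [0.5301 0.1164 0.2855] rot [-3.1409e+00  1.0000e-04  1.8553e+00] F [ 0.2  0.4 -0.4] w 0.0707 q [ 0.15  0.3   1.56 -0.    1.28 -0.14]
```

View pics/t1.png

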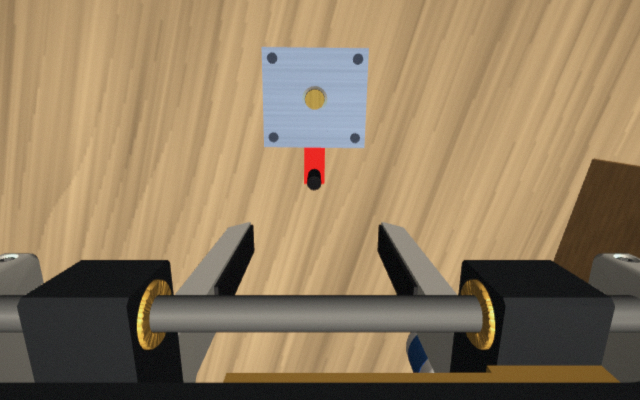

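```bash
python3 - <<'E'
from h import *
o=obs();b=imaging.camera("wrist")
P=cast(b,(314.5,181.5),.057);H=cast(b,(315,98),.092);print(P,H)
cv2.imwrite("pics/t1c.png",cv2.resize(b["image"][140:200,285:345,::-1],(480,480),interpolation=cv2.INTER_NEAREST))
p=o["ee_pos"];y=o["eef_rot"][2];d=P[:2]-p[:2]
print("tool n:",(d[0]*np.cos(y)+d[1]*np.sin(y))/.12,(d[0]*np.sin(y)-d[1]*np.cos(y))/.12)
E
```

```text
t 18.1 p [0.5302 0.116  0.2856] rot [-3.1411e+00  1.0000e-04  1.8548e+00] F [-1.1 -0.1 -0.2] w 0.0704 q [ 0.15  0.3   1.56 -0.    1.28 -0.14]
[0.52693615 0.12172868 0.057     ] [0.50662384 0.19308263 0.092     ]
tool n: 0.05329632380254962 -0.012456716563106136
```

View pics/t1c.png

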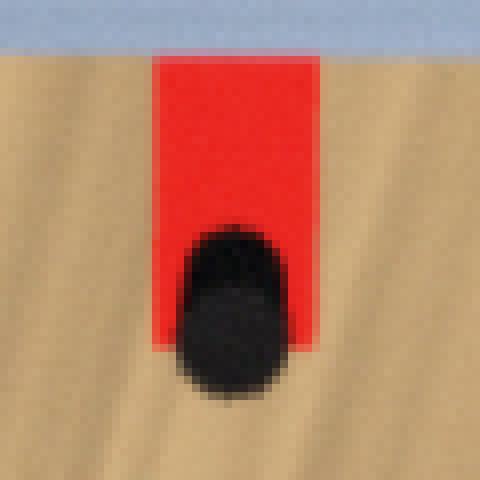

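```bash
python3 -m pendant '[[0.045,-0.014,0.1,0,0,0,-0.5],[0,0,0.2,0,0,0,-0.5],[0,0,0.2,0,0,0,-0.5],[0,0,0.2,0,0,0,-0.5],[0,0,0.2,0,0,0,-0.5],[0,0,0.16,0,0,0,-0.5],[0,0,0.1,0,0,0,-0.5],[0,0,0,0,0,0,-0.5],[0,0,0,0,0,0,-0.5]]'; python3 - <<'E'
from h import *
o=obs()
A=imaging.camera("scene");B=imaging.camera("side")
a=A["image"][140:220,310:390,::-1];b=B["image"][205:285,245:325,::-1]
cv2.imwrite("pics/t2.png",np.hstack([cv2.resize(i,(400,400),interpolation=cv2.INTER_CUBIC) for i in(a,b)]))
E
```

```text
time_s: 18.9
ee_pos: [0.5273, 0.121, 0.147]
eef_rot: [-3.141, 0.0, 1.856]
force: [0.6, 0.5, 0.5]
grip_width: 0.0708
t 18.9 p [0.5273 0.121  0.147 ] rot [-3.1414  0.      1.856 ] F [0.6 0.5 0.5] w 0.0708 q [ 0.16  0.46  1.69 -0.    0.99 -0.13]
```

View pics/t2.png

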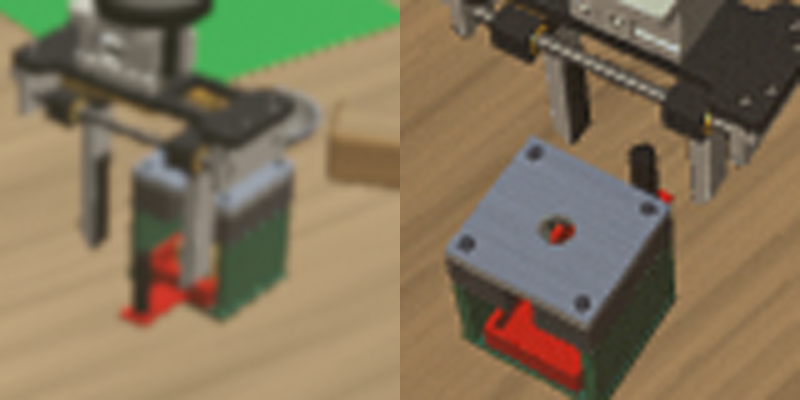

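```bash
python3 -m pendant '[[0,0,0.1,0,0,0,-0.5],[0,0,0.09,0,0,0,-0.5],[0,0,0,0,0,0,0],[0,0,0,0,0,0,0.5],[0,0,0,0,0,0,1],[0,0,0,0,0,0,1],[0,0,0,0,0,0,1],[0,0,0,0,0,0,1],[0,0,0,0,0,0,1],[0,0,0,0,0,0,1]]' 20;  python3 -m pendant '[[0,0,0,0,0,0,1],[0,0,0,0,0,0,1],[0,0,0,0,0,0,1],[0,0,0,0,0,0,1]]'
```

```text
time_s: 19.83
ee_pos: [0.5271, 0.1215, 0.1239]
eef_rot: [3.141, 0.0, 1.857]
force: [-0.1, 0.5, 0.5]
grip_width: 0.0204
time_s: 20.17
ee_pos: [0.5268, 0.1214, 0.1238]
eef_rot: [-3.141, -0.0, 1.857]
force: [-5.0, -0.5, 4.2]
grip_width: 0.0135
```

```bash
python3 -m pendant '[[-0.02,0,0,0,0,0,1],[-0.04,0,0,0,0,0,1],[-0.06,0,0,0,0,0,1],[-0.07,0,0,0,0,0,1],[-0.07,0,0,0,0,0,1],[-0.07,0,0,0,0,0,1],[-0.07,0,0,0,0,0,1],[-0.07,0,0,0,0,0,1],[-0.06,0,0,0,0,0,1]]' 25;  python3 -m pendant '[[-0.04,0,0,0,0,0,1],[-0.03,0,0,0,0,0,1],[-0.02,0,0,0,0,0,1],[0,0,0,0,0,0,1],[0,0,0,0,0,0,1]]'
```

```text
time_s: 20.92
ee_pos: [0.5443, 0.06, 0.1238]
eef_rot: [-3.139, -0.001, 1.857]
force: [-10.8, -1.0, 8.0]
grip_width: 0.0131
time_s: 21.33
ee_pos: [0.5472, 0.0497, 0.1237]
eef_rot: [-3.139, -0.0, 1.857]
force: [-10.8, -3.5, 8.8]
grip_width: 0.013
```

```bash
python3 -m pendant '[[-0.01,-0.01,0,0,0,0,1],[-0.01,0,0,0,0,0,1],[-0.01,0,0,0,0,0,1],[0,0,0,0,0,0,1],[0,0,0,0,0,0,1]]';  python3 -m pendant '[[-0.01,0,0,0,0,0,1],[-0.01,0,0,0,0,0,1],[0,0,0,0,0,0,1],[0,0,0,0,0,0,1]]'
```

```text
time_s: 21.75
ee_pos: [0.5479, 0.0462, 0.1238]
eef_rot: [-3.141, 0.0, 1.857]
force: [-5.4, -1.2, 3.5]
grip_width: 0.0134
time_s: 22.08
ee_pos: [0.5482, 0.0451, 0.1237]
eef_rot: [-3.141, -0.002, 1.857]
force: [-7.6, 10.1, 4.7]
grip_width: 0.0137
```

```bash
python3 -m pendant '[[-0.01,0,0,0,0,0,1],[0,0,0,0,0,0,1],[0,0,0,0,0,0,1]]';  python3 - <<'E'
from h import *
o=obs()
A=imaging.camera("scene");B=imaging.camera("side")
a=A["image"][140:220,300:380,::-1];b=B["image"][205:285,245:325,::-1]
cv2.imwrite("pics/t3.png",np.hstack([cv2.resize(i,(400,400),interpolation=cv2.INTER_CUBIC) for i in(a,b)]))
E
```

```text
time_s: 22.33
ee_pos: [0.5483, 0.0449, 0.1237]
eef_rot: [-3.14, -0.004, 1.857]
force: [-9.9, 16.9, 5.9]
grip_width: 0.0135
t 22.33 p [0.5483 0.0449 0.1237] rot [-3.1404 -0.0037  1.8573] F [-9.9 16.9  5.9] w 0.0135 q [ 0.01  0.51  1.68  0.    0.95 -0.27]
```

View pics/t3.png

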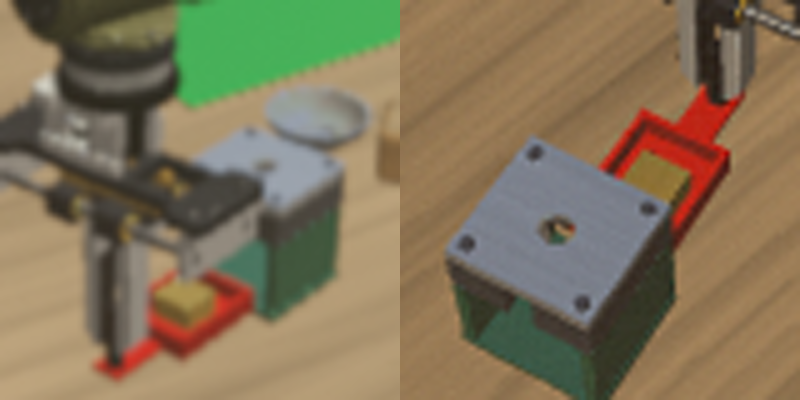

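```bash
python3 -m pendant '[[0,0,0,0,0,0,0.4],[0,0,0,0,0,0,0],[0,0,0,0,0,0,-0.3],[0,0,0,0,0,0,-0.3],[0,0,0,0,0,0,-0.3],[0,0,0,0,0,0,-0.3],[0,0,0,0,0,0,-0.3]]'; python3 -m pendant '[[0,0,-0.1,0,0,0,-0.3],[0,0,-0.2,0,0,0,-0.3],[0,0,-0.2,0,0,0,-0.3],[0,0,-0.2,0,0,0,-0.3],[0,0,-0.2,0,0,0,-0.3],[-0.2,0,-0.2,0,0,0,-0.3],[-0.2,0,0,0,0,0,-0.3],[-0.2,0,0,0,0,0,-0.3],[0,0,0,0,0,0,-0.3],[0,0,0,0,0,0,-0.3]]';  python3 - <<'E'
from h import *
o=obs()
A=imaging.camera("scene");B=imaging.camera("side")
a=A["image"][140:220,300:380,::-1];b=B["image"][205:285,245:325,::-1]
cv2.imwrite("pics/t4.png",np.hstack([cv2.resize(i,(400,400),interpolation=cv2.INTER_CUBIC) for i in(a,b)]))
cv2.imwrite("pics/f.png",B["image"][:,:,::-1]);cv2.imwrite("pics/fs.png",A["image"][:,:,::-1])
E
```

```text
time_s: 23.02
ee_pos: [0.549, 0.0428, 0.1238]
eef_rot: [3.142, 0.0, 1.857]
force: [0.5, 0.4, 0.6]
grip_width: 0.0566
time_s: 23.85
ee_pos: [0.5692, -0.0269, 0.2565]
eef_rot: [3.141, 0.0, 1.855]
force: [0.1, -0.9, -0.3]
grip_width: 0.0612
t 23.85 p [ 0.5692 -0.0269  0.2565] rot [3.1412e+00 1.0000e-04 1.8553e+00] F [ 0.1 -0.9 -0.3] w 0.0612 q [-0.11  0.38  1.52  0.    1.24 -0.4 ]
```

View pics/t4.png

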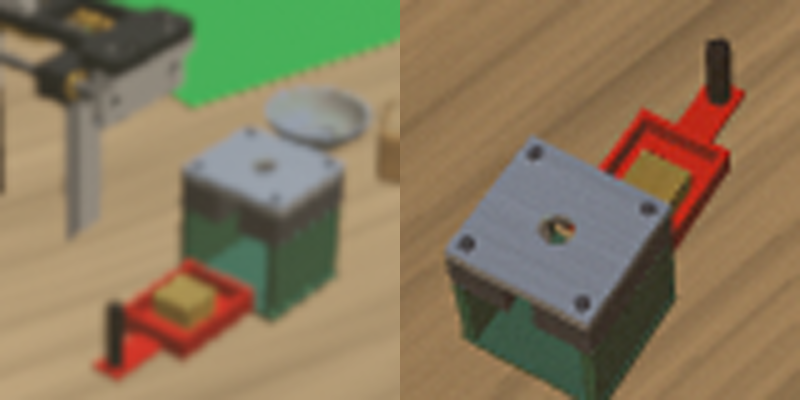

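View pics/f.png

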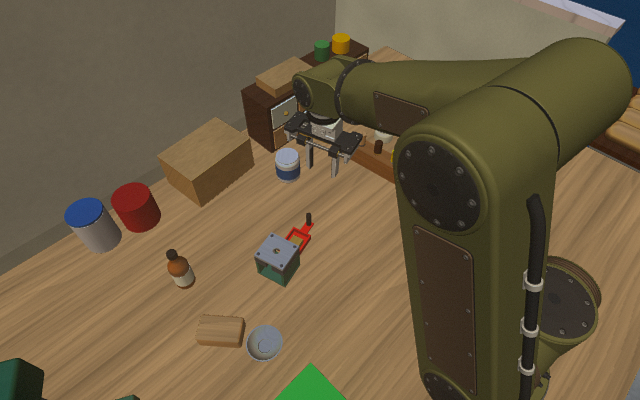

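View pics/fs.png

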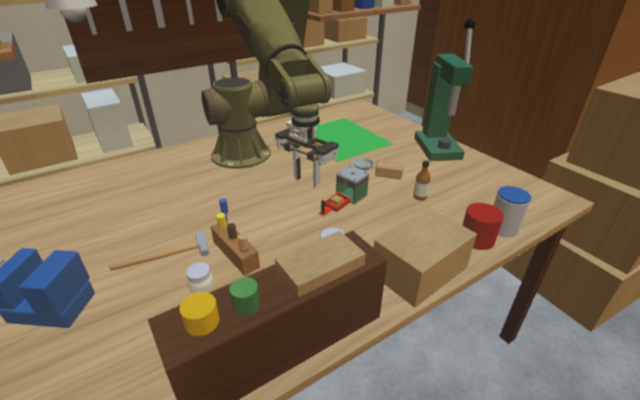

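The tray is fully out with the stamp lying in it (scene 337,200), the drift stands in its hole (scene 221,220), and the bystanders are where they were. The arm is clear of everything, so I am handing in.

```bash
python3 -c "
from station import hand_in
print(hand_in())"
```

```text
the job is handed in; nothing more can be done
None
```

I did the whole job in the order asked and handed it in at about 24 s of the 64 s. `hand_in()` gives no verdict.

- **Stamp:** I took the yellow drift from the end hole of the punch block and pushed the stamp down through the access hole. It was seen lying in the tray before the drift went back.
- **Drift:** It is back in its own hole, at the same height as when I first gripped it. It met the seat with about 5 N, and the pictures match the start.
- **Tray:** I drew it about 80 mm to its stop, where the arm could pull it no further and the pull reached about 17 N. The last pictures show the stamp lying in it, the gripper clear, and the bystanders I could see apparently unmoved.

**Checks that disagreed:**
- **Cameras:** The scene and side cameras differed by about 4 mm, so I aligned the drift with each hole using relative measurements within each view.
- **Push force:** It read only 3–4 N between rows, below the stated 8–18 N. I confirmed the drop by picture instead.
- **Tray side load:** There was about 11 N of sideways load while pulling the tray, because my pull was slightly off its line. A small sideways correction halved it, but it was back to about 10 N at the stop.

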